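Lamp on, recipe plaques under the weighted arm

TASK

Get the baking corner ready to read by: first switch on the lamp by pushing the red switch under its front lip fully up from below. Then slide every recipe plaque lying on the counter into the wooden holder, one flat pile under the weighted arm, each lengthwise between the guides and pushed home to the end stop. Leave the timer, the pie dish and the blue bowl where they stand.

Things in the scene. Friction and masses are not known exactly. Their poses are not given: they have to be found in the camera images.
- holder: Fixed wooden plaque holder. Origin on the counter; x: direction in which plaques slide in (roughly away from the robot), z up. Level top 30 mm above the counter: a tongue 30 mm wide from x = -35 to 20 mm (fingers fit beside it), then a block 74 mm wide to x = 135 mm. Side guides 46 mm high, 56 mm apart inside, from x = 30 to 80 mm, flaring out to |y| = 39 mm at x = 9 mm. End stop at x = 72 mm
- home (a point): point on the holder's top (holder x = 17 mm, y = 0, z = 30 mm), axes parallel to the holder's: directly under the centre of every plaque that is fully home; such a plaque has its length along x, touches the end stop and sticks out 3 mm behind the tongue. Plaques pile up flat here, 8 mm each
- press (a joint): height of the holder's steel weighted arm above its lowest position, m (0 to 0.06). It slides freely up and down a post at holder x = 110 mm (post top 135 mm above the counter) and rests on the pile by its own weight, 1.2 N. 18 mm wide, on the middle line, flat underneath from x = 20 mm on; its front end slopes up at 35 degrees from x = 20 to -9 mm, so a plaque pushed in level lifts it by itself
- press_foot (a point): point on the flat underside of the weighted arm, at holder x = 22 mm, y = 0; its axes are parallel to the holder's. At its lowest it is 2 mm above the holder's top
- lamp: White lamp fixed on the counter. Origin on the counter; x points away from the robot, z up. Head 110 mm wide; light box x = 0 to 125 mm, underside at z = 186 mm. Under the front lip the underside slopes at 45 degrees from (x -40, z 226 mm) back and down to (x 0, z 186 mm); the red switch hangs from this slope. Post at x = 93 to 117 mm on a base plate x = 20 to 150 mm, 12 mm thick; else free below
- lip_edge (a point): middle of the front edge of the lamp's overhanging lip, at lamp x = -46 mm, z = 230 mm; the lip is 8 mm thick and as wide as the head
- switch_dome (a point): centre of the round end (ball, radius 12 mm) of the lamp's red push switch, hanging straight down under the lip at lamp x = -20, y = 0, z = 198 mm when off. Axes as the lamp's. It moves straight up. Fingers pointing forward (lamp x) and down at 45 degrees lie parallel to the sloping underside and can press it by moving straight up
- switch (a joint): travel of the lamp switch, m: 0 off, 0.008 fully pressed upward (on); it takes about 3.5 N upward plus friction and stays where it is pushed
- plaque1_c (a point): centre (half-way up) of the recipe plaque with a red face, a flat wooden board 110 x 50 x 8 mm, about 60 g; x along its length, y across, z up. Starts lying on the counter. Either end may go first. None if not there today
- plaque2_c (a point): centre (half-way up) of the recipe plaque with a blue face, a flat wooden board 110 x 50 x 8 mm, about 60 g; x along its length, y across, z up. Starts lying on the counter. Either end may go first. None if not there today
- plaque3_c (a point): centre (half-way up) of the recipe plaque with a green face, a flat wooden board 110 x 50 x 8 mm, about 60 g; x along its length, y across, z up. Starts lying on the counter. Either end may go first. None if not there today
- plaque4_c (a point): centre (half-way up) of the recipe plaque with a yellow face, a flat wooden board 110 x 50 x 8 mm, about 60 g; x along its length, y across, z up. Starts lying on the counter. Either end may go first. None if not there today
- plaque5_c (a point): centre (half-way up) of the recipe plaque with a terracotta-brown face, a flat wooden board 110 x 50 x 8 mm, about 60 g; x along its length, y across, z up. Starts lying on the counter. Either end may go first. None if not there today
- timer: bystander: white and red plastic kitchen timer, 68 mm across, 49 mm high; origin centre of underside
- pie_dish: bystander: glass pie dish, 180 mm across, 40 mm high; origin centre of underside
- blue_bowl: bystander: blue ceramic bowl, 140 mm across, 75 mm high; origin centre of underside
Mind the look-alikes: they are no part of the job. Leave any turquoise look-alike of the part that bears plaque4_c alone.

How it is judged:
On the way:
1. the lamp switch is pushed up (on) (value of joint switch above 0.0055 m), for 0.2 s.
At the end, for the whole second after the job is handed in: Switch up by over 5.5 mm. Every plaque present rests in the holder below the arm: centre at holder x 2 to 30 mm (at most 15 mm short of home), within 10 mm of the middle line, within 0.15 rad of the holder's direction, tilted under 0.12 rad (value of joint switch above 0.0055 m and value of joint press above 0.004 m and x of plaque1_c in the frame of holder between 0.002 and 0.03 m and y of plaque1_c in the frame of holder between -0.01 and 0.01 m and z of each of plaque1_c, plaque2_c, plaque3_c, plaque4_c, plaque5_c in the frame of holder above 0.03 m and z of each of plaque1_c, plaque2_c, plaque3_c, plaque4_c, plaque5_c in the frame of press_foot below 0 m and angle between each of plaque1_c, plaque2_c, plaque3_c, plaque4_c, plaque5_c's own z axis and vertical below 0.12 rad and angle between the x axis of each of plaque1_c, plaque2_c, plaque3_c, plaque4_c, plaque5_c and the x axis of holder, either way round below 0.15 rad and linear speed of each of plaque1, plaque2, plaque3, plaque4, plaque5 below 0.02 m/s and x of plaque2_c in the frame of holder between 0.002 and 0.03 m and y of plaque2_c in the frame of holder between -0.01 and 0.01 m and x of plaque3_c in the frame of holder between 0.002 and 0.03 m and y of plaque3_c in the frame of holder between -0.01 and 0.01 m and x of plaque4_c in the frame of holder between 0.002 and 0.03 m and y of plaque4_c in the frame of holder between -0.01 and 0.01 m and x of plaque5_c in the frame of holder between 0.002 and 0.03 m and y of plaque5_c in the frame of holder between -0.01 and 0.01 m); the robot touches nothing.
It fails at once if the weighted arm is raised by more than 4 mm before the lamp is on (value of joint press above 0.004 m and value of joint switch below 0.004 m).
It fails at once if the timer is moved by more than 30 mm or tipped (distance of timer from where it was at the start of the episode above 0.03 m or angle between timer's own z axis and vertical above 0.3 rad).
It fails at once if the pie dish is moved by more than 30 mm or tipped (distance of pie_dish from where it was at the start of the episode above 0.03 m or angle between pie_dish's own z axis and vertical above 0.3 rad).
It fails at once if the blue bowl is moved by more than 30 mm or tipped (distance of blue_bowl from where it was at the start of the episode above 0.03 m or angle between blue_bowl's own z axis and vertical above 0.3 rad).
Of plaque1, plaque2, plaque3, plaque4, plaque5 only 3 to 5 are there at a start; the rules pass over those that are not, and their reading is None.
At some moment in a run one of plaque1, plaque2, plaque3, plaque4, plaque5 may be knocked a few centimetres aside while the robot is not near it.
It also fails if it takes over 210 s, if anything falls off the work surface, if the arm or the gripper's body presses on something with over 40 N, if the wrist force passes 120 N, or if a joint passes its speed limit or range.

ROBOT

A 7-joint arm with a two-finger parallel gripper is mounted at the origin on the work surface. World frame = base frame: x ahead of the robot, y to its left, z up, the work surface at z = 0. Lengths are in m, angles in rad, forces in N, time in s.
With the tool pointing down it reaches from about 0.425 to 0.875 m from the base axis. Payload 4.7 kg.
Tool frame: the origin (TCP) lies at the centre of the arm's flange, where the gripper is bolted on; the fingertips stand 173 mm ahead of it and the grasp point (between the pads) lies 155 mm ahead of it; z points along the fingers, y is the line along which they close (so a half turn about z gives the same grasp; the last joint's range is limited). The gripper opens to 85 mm and grips with 20 to 120 N. Pads are 22 mm wide; open, the fingers measure 114 mm over their backs; the gripper's body (76 mm by 85 mm) begins 54 mm behind the grasp point. The pads swing forward as they close: fully open they stand 13 mm farther back than shut.
Start: joints at [1.316, 0.321, -0.07, 1.45, 0.023, 1.371, -0.057], TCP at [0.173, -0.627, 0.405] pointing down, gripper open.
Joint ranges: [-2.86, 2.86], [-0.3, 2.09], [-1.38, 1.24], [0.06, 2.45], [-1.56, 4.7], [0.09, 2.05], [-2.69, 2.69]. Speed limits (rad/s): [2.57, 2.57, 3.14, 3.14, 3.14, 3.14, 3.14].

INTERFACE

Orientations are given as a unit quaternion [w, x, y, z].
In Python, from rig import ctrl gives the robot as it stands.
- The arm moves only by the tool play_rows, never from a script. Its argument "plan" is a list of rows, each an object with "dp": the shift along the tool's x, y, z in m, a list of three; "dr": the turn, a rotation vector about the tool's x, y, z in rad, a list of three. In form: [{"dp": [dx, dy, dz], "dr": [ax, ay, az]}, ...]. A call has 1 to 12 rows; each row is the pose to reach, as a shift and turn from the pose commanded when the call began, along the tool's axes at that moment; what a row does not reach only later rows make up. A row lasts 1/8 s, in which the tool goes at most 62.5 mm and 10.7 degrees, less where a joint would pass 70% of its speed; a pose out of reach is approached as far as the arm can. A call with a gripper value outside its range is refused whole. "gripper" is the closure, from 0 (fully open) to 1 (shut), set as the call begins (left out, the last holds). The fingers move at their own pace and stop on an object; the grip force is fixed at half the most. Time passes only in rows, so rows that repeat a pose let the fingers close. It gives the time, the measured TCP pose, the force, the opening and the grip force at its end, in the units of the state.
- ctrl.get_state(): the state, without advancing time (a new reading comes with each control period).
- ctrl.grab_frame(name): name is "side" or "top" or "wrist"; returns the picture (400x640x3 uint8, red, green, blue); there is no depth.
- ctrl.get_calibration(name): a dict with "fx", "fy", "cx", "cy" (pixels), "R" (3x3) and "t" (3): a world point X has camera coordinates R X + t. Camera axes: x right, y down, z forward; pixel columns grow to the right and rows downward; lengths in m; the calibration is good to about 2 mm. A picture is of the moment at which its call begins: read the wrist's pose just before it. get_calibration takes no time and is no camera call; for the wrist camera it gives the pose at the moment of the call.
- ctrl.close_job(): hands the job in; it is judged then, once.
The state is a dict: "time": time; "joint_positions": joint angles; "qd": joint speeds; "joint_torque": joint torques, N m; "tcp_pos": TCP position; "tcp_rot": TCP orientation; "wrist_force": force on the tool from outside, world axes, zero at the start; "wrist_torque": the same for the moment, N m; "grip_width": finger opening in m; "gripper_force": force on a finger pad.
Only numpy, scipy, OpenCV 4.12 (cv2) and the standard library are available. Lean on these libraries where they do the work, as an engineer would, in place of code of your own. Each camera call takes 0.05 s, during which the arm holds its last target. There are 200 camera calls.

## Working session

There is one attempt and no reset: what is moved stays moved. The work goes in short steps, Python scripts to look and compute and a tool call to move; the robot and the scene stay as the last step left them, time stands still between calls to the robot, and variables do not carry over. Pictures are saved under pics/ and viewed, at most 14 in all, crops included, and the job is handed in when it is done.

Besides the shell and the picture viewer there is one more tool, called as name(argument=value, ...) on one line, values as JSON. play_rows: Moves the arm, as the interface text tells. Its arguments: {"type":"object","properties":{"plan":{"type":"array","items":{"type":"object","properties":{"dp":{"type":"array","items":{"type":"number"}},"dr":{"type":"array","items":{"type":"number"}}}}},"gripper":{"type":"number"}},"required":["plan"]}

```bash
ls; mkdir -p pics; python3 - <<'E'
from rig import ctrl
import cv2, numpy as np
for n in("top","side"):
    im=ctrl.grab_frame(n); cv2.imwrite(f"pics/{n}0.png",im[:,:,::-1])
    c=ctrl.get_calibration(n); print(n,{k:np.round(v,4).tolist() for k,v in c.items()})
s=ctrl.get_state(); print(s)
E
```

```text
pics
top {'fx': 518.1315, 'fy': 518.1315, 'cx': 331.8981, 'cy': 199.8518, 'R': [[-0.0092, -0.9999, 0.009], [-0.991, 0.0079, -0.1336], [0.1335, -0.0102, -0.991]], 't': [0.0079, 0.6336, 1.5886]}
side {'fx': 394.234, 'fy': 394.234, 'cx': 323.9286, 'cy': 195.433, 'R': [[-0.7982, -0.6024, -0.0003], [-0.3451, 0.4577, -0.8194], [0.4938, -0.6539, -0.5732]], 't': [0.5094, 0.3354, 0.8295]}
{'time': 0.1, 'joint_positions': array([ 1.31609076,  0.32178245, -0.07008745,  1.4515394 ,  0.02262806,
        1.37075995, -0.05694933]), 'qd': array([-0.00108816, -0.00138951, -0.00015963, -0.0017845 , -0.00043414,
        0.00068446,  0.00075357]), 'joint_torque': array([ 2.76359629e-05, -4.94877934e+01, -3.83912511e-01, -3.15210021e+01,
        1.31102037e-02,  7.43335899e-03,  3.94220012e-05]), 'tcp_pos': array([ 0.17254941, -0.62650665,  0.40371765]), 'tcp_rot': array([-8.33686773e-04,  9.90982085e-01,  1.33991730e-01, -1.71529022e-04]), 'wrist_force': array([0.020863  , 0.60890512, 0.55062757]), 'wrist_torque': array([0.05013692, 0.00952945, 0.0078307 ]), 'gripper_force': 0.0, 'grip_width': 0.08533049464315404}
```

View pics/top0.png

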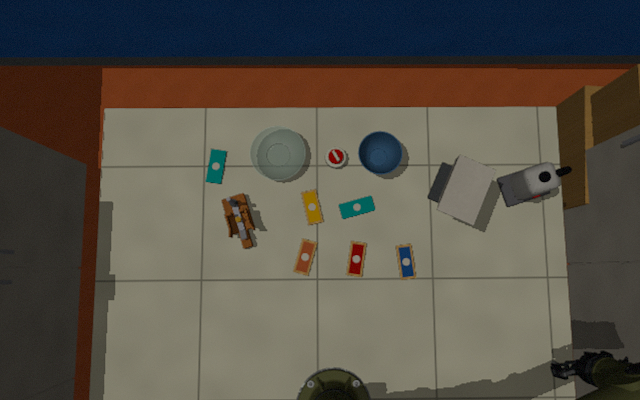

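View pics/side0.png

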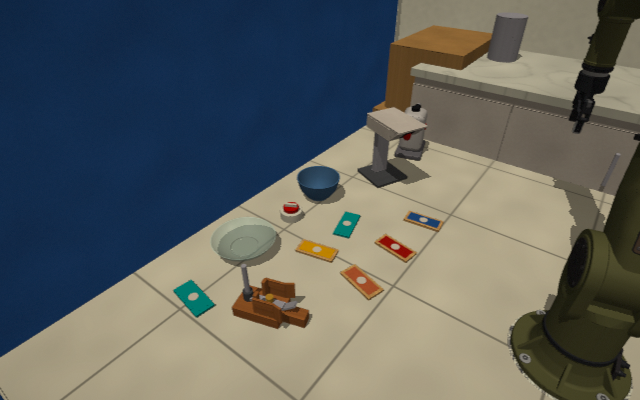

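Top picture: yellow plaque (312,207), terracotta (305,257), red (357,259), blue (406,261). Turquoise boards are at (216,166) and (357,207). The holder is at (240,220) and the lamp at (467,190). I still need to check in an enlarged crop that neither turquoise board is the green plaque.

```bash
cat > h.py <<'E'
import numpy as np, cv2
from scipy.spatial.transform import Rotation as Ro
from rig import ctrl
def ray(c,uv,z):
    """pixels (n,2) -> world points on plane z"""
    R=np.array(c["R"]);t=np.array(c["t"]);uv=np.atleast_2d(uv)
    d=np.c_[(uv[:,0]-c["cx"])/c["fx"],(uv[:,1]-c["cy"])/c["fy"],np.ones(len(uv))]@R
    o=-R.T@t
    return o+d*((z-o[2])/d[:,2])[:,None]
def proj(c,X):
    p=np.atleast_2d(X)@np.array(c["R"]).T+c["t"]
    return np.c_[c["fx"]*p[:,0]/p[:,2]+c["cx"],c["fy"]*p[:,1]/p[:,2]+c["cy"]]
HUE=dict(red=(174,5,150),blue=(102,118,140),green=(40,75,80),turq=(80,95,100),yellow=(20,30,150),terra=(6,14,120))
def rot():
    s=ctrl.get_state();q=s["tcp_rot"];return s,Ro.from_quat(np.r_[q[1:],q[0]])
def tgt(yaw,pitch=0):
    """tool pointing down, tool x along world yaw dir; pitch: tip tilts toward tool x"""
    return Ro.from_euler('z',yaw)*Ro.from_euler('x',np.pi)*Ro.from_euler('y',pitch)
def delta(p,Rt):
    s,R=rot()
    dp=R.inv().apply(np.array(p)-s["tcp_pos"]);dr=(R.inv()*Rt).as_rotvec()
    print("dp",np.round(dp,4).tolist(),"dr",np.round(dr,4).tolist());return dp,dr
E
python3 - <<'E'
from h import *
im=cv2.imread("pics/top0.png");c=ctrl.get_calibration("top")
a=cv2.resize(im[140:290,190:440],None,fx=3,fy=3,interpolation=cv2.INTER_CUBIC)
cv2.imwrite("pics/cropA.png",a)
s=cv2.imread("pics/side0.png")
b=np.hstack([cv2.resize(s[95:195,350:450],(400,400),interpolation=cv2.INTER_CUBIC),cv2.resize(im[140:240,420:520],(400,400),interpolation=cv2.INTER_CUBIC)])
cv2.imwrite("pics/cropB.png",b)
hsv=cv2.cvtColor(im,cv2.COLOR_BGR2HSV)
for n,uv in dict(y=(312,200),t=(303,265),r=(357,250),b=(407,268),g1=(216,176),g2=(345,210)).items():
    print(n,hsv[uv[1],uv[0]],np.round(ray(c,uv,.008)[0],3))
E
```

```text
y [ 22 255 141] [0.638 0.066 0.008]
t [ 10 192 121] [0.431 0.095 0.008]
r [  2 255 109] [ 0.477 -0.076  0.008]
b [106 217  87] [ 0.419 -0.234  0.008]
g1 [ 88 255 102] [0.719 0.376 0.008]
g2 [ 88 255  98] [ 0.605 -0.04   0.008]
```

View pics/cropA.png

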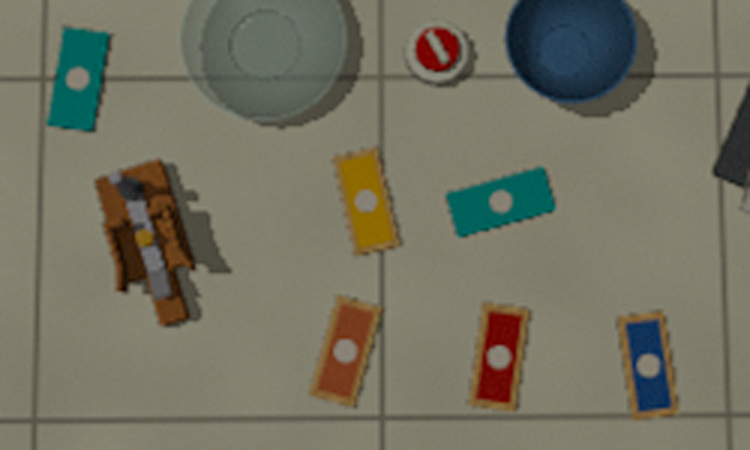

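View pics/cropB.png

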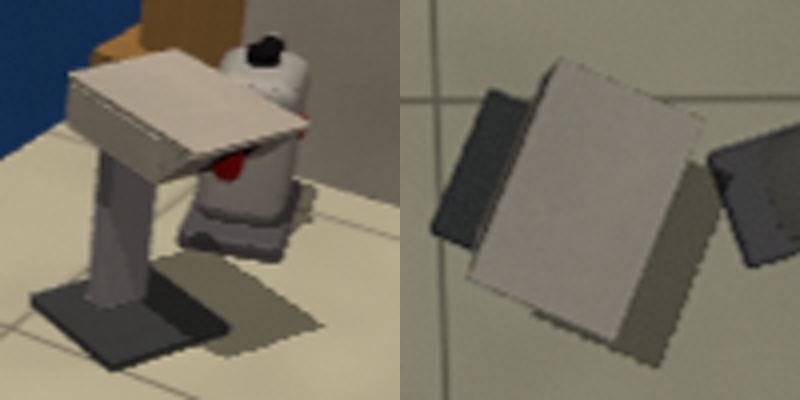

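Crop A: the two turquoise boards, (78,78) and (500,200), share one hue (88) and have no wood rim. They are the look-alikes, and no green plaque is present. The real plaques, all with a wood rim, are yellow, terracotta, red and blue. Crop B: the red switch is at side pixel (407,136), and the lamp head's corners can be read in the top view.

```bash
cat >> h.py <<'E'
from scipy.optimize import least_squares
def fit(obs,x0):
    """obs: list of (calib, local xyz, uv) -> x,y,yaw"""
    def f(p):
        R=Ro.from_euler('z',p[2])
        return np.concatenate([(proj(c,R.apply(L)+[p[0],p[1],0])[0]-uv) for c,L,uv in obs])
    r=least_squares(f,x0,loss='soft_l1');return r.x,np.round(r.fun.reshape(-1,2),1).tolist()
def plaques(im,c,z=.008,names=("red","blue","yellow","terra")):
    hsv=cv2.cvtColor(im,cv2.COLOR_RGB2HSV);out={}
    for n in names:
        lo,hi,_=dict(red=(174,5,0),blue=(102,112,0),yellow=(17,28,0),terra=(7,13,0))[n]
        H=hsv[...,0];m=((H>=lo)|(H<=hi)) if lo>hi else ((H>=lo)&(H<=hi))
        m=(m&(hsv[...,1]>170)&(hsv[...,2]>60)).astype(np.uint8)
        m=cv2.morphologyEx(m,cv2.MORPH_CLOSE,np.ones((5,5)))
        k,lab,st,ce=cv2.connectedComponentsWithStats(m)
        best=None
        for i in range(1,k):
            if st[i,4]<100: continue
            cnt=np.argwhere(lab==i)[:,::-1].astype(np.float32)
            P=ray(c,cv2.convexHull(cnt)[:,0],z)[:,:2]
            (cx,cy),(w,h),a=cv2.minAreaRect((P*1000).astype(np.float32))
            if w<h: w,h,a=h,w,a+90
            a=(a+90)%180-90
            e=abs(w-102)+abs(h-42)
            if e<30 and (best is None or e<best[0]): best=(e,cx/1e3,cy/1e3,np.deg2rad(a),w,h)
        if best: out[n]=np.round(best[1:],3).tolist()
    return out
E
python3 - <<'E'
from h import *
ct=ctrl.get_calibration("top");cs=ctrl.get_calibration("side")
im=cv2.imread("pics/top0.png")[:,:,::-1].copy()
print(plaques(im,ct))
z=.234
lamp,r=fit([(ct,[.125,.055,z],(458.7,155)),(ct,[.125,-.055,z],(496.2,170)),(ct,[-.046,-.055,z],(473.7,225.5)),(ct,[-.046,.055,z],(437.5,209.5))],[.6,-.4,-.3])
print("lamp",lamp,r)
R=Ro.from_euler('z',lamp[2]);o=np.r_[lamp[:2],0]
print("dome",R.apply([-.02,0,.198])+o, proj(cs,R.apply([[-.02,0,.198],[-.046,.055,.234],[-.046,-.055,.234],[.125,.055,.234]])+o))
ho,r=fit([(ct,[-.035,.015,.03],(244,248.3)),(ct,[-.035,-.015,.03],(252.3,246)),(ct,[.135,.037,.03],(222.3,200)),(ct,[.135,-.037,.03],(244.3,193.7))],[.55,.25,.3])
print("holder",ho,r)
for n,(u,h) in dict(dish=((279,156),.04),bowl=((381,152),.07),timer=((336,157),.049)).items(): print(n,ray(ct,u,h)[0])
# approach for switch: tool frame 45deg, lateral y=0, standoff
Rt=tgt(lamp[2],np.pi/4)
for name,back,up in(("pre",.10,-.02),("under",0,-.012)):
    u=Rt.apply([0,0,1]);n=Rt.apply([1,0,0])
    C=R.apply([-.02,0,.198])+o
    p=C-.023*n-u*(.162+back)+[0,0,up]
    print(name,p);delta(p,Rt)
E
```

```text
{'red': [0.45, -0.072, -0.159, 90.092, 32.13], 'blue': [0.439, -0.23, 0.122, 88.983, 31.039], 'yellow': [0.617, 0.068, 0.238, 96.47, 39.632], 'terra': [0.458, 0.09, -0.287, 92.452, 34.68]}
lamp [ 0.59703511 -0.35560458 -0.41509231] [[0.7, -0.4], [-0.3, -0.2], [0.2, 0.2], [-0.5, 0.5]]
dome [ 0.57873353 -0.34753909  0.198     ] [[406.29880858 135.88705959]
 [398.67781808 132.39229364]
 [427.21783082 124.66985793]
 [366.11953505 112.22407454]]
holder [0.51997585 0.27554975 0.29643388] [[-0.3, 0.8], [0.6, 0.2], [-0.3, -0.2], [0.1, -0.8]]
dish [0.77628267 0.16964049 0.04      ]
bowl [ 0.78011264 -0.15268553  0.07      ]
timer [ 0.76974513 -0.0117841   0.049     ]
pre [ 0.39432182 -0.26626905  0.34699852]
dp [0.3095, -0.2883, 0.0572] dr [-0.2699, 0.7546, 0.6472]
under [ 0.45902768 -0.29478485  0.28428784]
dp [0.3643, -0.2435, 0.1198] dr [-0.2699, 0.7546, 0.6472]
```

play_rows(gripper=1, plan=[{"dp": [0.05, -0.05, 0.01], "dr": [-0.04, 0.12, 0.1]}, {"dp": [0.09, -0.08, 0.02], "dr": [-0.08, 0.23, 0.2]}, {"dp": [0.13, -0.12, 0.025], "dr": [-0.12, 0.34, 0.3]}, {"dp": [0.17, -0.16, 0.03], "dr": [-0.16, 0.45, 0.4]}, {"dp": [0.21, -0.2, 0.04], "dr": [-0.2, 0.56, 0.49]}, {"dp": [0.26, -0.24, 0.05], "dr": [-0.24, 0.67, 0.58]}, {"dp": [0.31, -0.288, 0.057], "dr": [-0.27, 0.755, 0.647]}, {"dp": [0.31, -0.288, 0.057], "dr": [-0.27, 0.755, 0.647]}, {"dp": [0.31, -0.288, 0.057], "dr": [-0.27, 0.755, 0.647]}, {"dp": [0.31, -0.288, 0.057], "dr": [-0.27, 0.755, 0.647]}, {"dp": [0.31, -0.288, 0.057], "dr": [-0.27, 0.755, 0.647]}])

```text
time: 1.48
tcp_pos: [0.3944, -0.2682, 0.3479]
tcp_rot: [0.08, 0.904, -0.191, 0.375]
wrist_force: [-0.1, 1.1, 0.1]
grip_width: -0.0001
gripper_force: 0.0
```

```bash
python3 - <<'E'
from h import *
im=ctrl.grab_frame("wrist");cw=ctrl.get_calibration("wrist");cv2.imwrite("pics/w1.png",im[:,:,::-1])
C=[.5787,-.3475,.198];print(proj(cw,C))
hsv=cv2.cvtColor(im,cv2.COLOR_RGB2HSV);m=((hsv[...,0]>174)|(hsv[...,0]<6))&(hsv[...,1]>180)&(hsv[...,2]>40)
k,l,st,ce=cv2.connectedComponentsWithStats(m.astype(np.uint8));print(st[1:],ce[1:])
Rt=tgt(-.4151,np.pi/4);u=Rt.apply([0,0,1]);n=Rt.apply([1,0,0])
for b,up in((.1,-.02),(0,-.012),(0,-.002),(0,.007)): delta(C-.023*n-u*(.162+b)+[0,0,up],Rt)
s=ctrl.get_state();print(s["tcp_pos"],s["joint_positions"],s["grip_width"])
E
```

```text
[[317.25691554 156.20270921]]
[[521  68  19  22 149]
 [307 163  28   9 177]
 [304 165   2   1   2]
 [  1 205   1   1   1]
 [  0 209   1   1   1]] [[529.5704698   77.93288591]
 [320.73446328 166.67231638]
 [304.5        165.        ]
 [  1.         205.        ]
 [  0.         209.        ]]
dp [-0.0012, -0.0016, -0.0001] dr [0.0021, -0.0016, -0.001]
dp [0.0043, -0.0018, 0.0943] dr [0.0021, -0.0016, -0.001]
dp [0.0114, -0.0018, 0.0872] dr [0.0021, -0.0016, -0.001]
dp [0.0178, -0.0018, 0.0809] dr [0.0021, -0.0016, -0.001]
[ 0.39445486 -0.26803077  0.34781264] [ 1.10349782 -0.25454694 -0.45085504  2.25495315 -0.67470674  0.41139192
 -0.83976663] 0.00015648613577129127
```

View pics/w1.png

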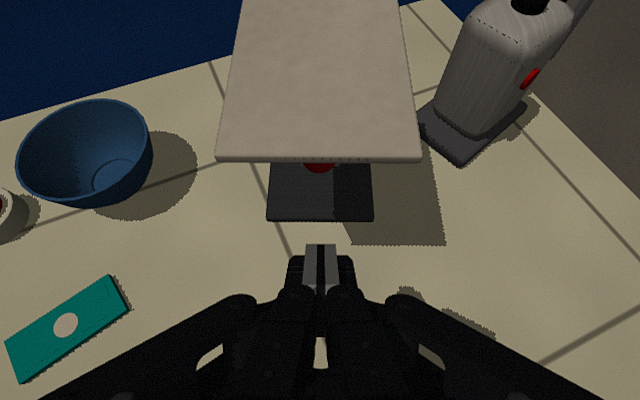

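```bash
python3 - <<'E'
from h import *
c=ctrl.get_calibration("wrist");s,R=rot();print(R.inv().apply(-np.array(c["R"]).T@c["t"]-s["tcp_pos"]),c["fx"])
E
```

```text
[ 0.07437209 -0.00017987  0.03029299] 340.89885948348723
```

play_rows(plan=[{"dp": [0.0, 0, 0.03], "dr": [0.002, -0.0016, 0]}, {"dp": [0.002, 0, 0.06], "dr": [0.002, -0.0016, 0]}, {"dp": [0.003, 0, 0.09], "dr": [0.002, -0.0016, 0]}, {"dp": [0.004, 0, 0.094], "dr": [0.002, -0.0016, 0]}, {"dp": [0.004, 0, 0.094], "dr": [0.002, -0.0016, 0]}, {"dp": [0.004, 0, 0.094], "dr": [0.002, -0.0016, 0]}, {"dp": [0.004, 0, 0.094], "dr": [0.002, -0.0016, 0]}])

```text
time: 2.4
tcp_pos: [0.4582, -0.2948, 0.2851]
tcp_rot: [0.079, 0.904, -0.19, 0.375]
wrist_force: [0.0, 0.2, -0.7]
grip_width: 0.0002
gripper_force: 0.0
```

play_rows(plan=[{"dp": [0.004, 0, -0.004]}, {"dp": [0.007, 0, -0.007]}, {"dp": [0.009, 0, -0.009]}, {"dp": [0.01, 0, -0.01]}, {"dp": [0.011, 0, -0.011]}, {"dp": [0.011, 0, -0.011]}])

```text
schema error: expected keys dp, dr
```

play_rows(plan=[{"dp": [0.001, 0, -0.001]}, {"dp": [0.002, 0, -0.002]}, {"dp": [0.003, 0, -0.003]}, {"dp": [0.003, 0, -0.003]}, {"dp": [0.003, 0, -0.003]}])

```text
schema error: expected keys dp, dr
```

play_rows(plan=[{"dp": [0.004, 0, -0.004], "dr": [0, 0, 0]}, {"dp": [0.007, 0, -0.007], "dr": [0, 0, 0]}, {"dp": [0.009, 0, -0.009], "dr": [0, 0, 0]}, {"dp": [0.01, 0, -0.01], "dr": [0, 0, 0]}, {"dp": [0.011, 0, -0.011], "dr": [0, 0, 0]}, {"dp": [0.011, 0, -0.011], "dr": [0, 0, 0]}])

```text
time: 3.15
tcp_pos: [0.4584, -0.2947, 0.2996]
tcp_rot: [0.078, 0.904, -0.19, 0.374]
wrist_force: [-0.5, -0.1, -0.6]
grip_width: -0.0002
gripper_force: 0.0
```

play_rows(plan=[{"dp": [0.001, 0, -0.001], "dr": [0, 0, 0]}, {"dp": [0.002, 0, -0.002], "dr": [0, 0, 0]}, {"dp": [0.003, 0, -0.003], "dr": [0, 0, 0]}, {"dp": [0.003, 0, -0.003], "dr": [0, 0, 0]}, {"dp": [0.003, 0, -0.003], "dr": [0, 0, 0]}])

```text
time: 3.78
tcp_pos: [0.4579, -0.2943, 0.303]
tcp_rot: [0.078, 0.905, -0.19, 0.374]
wrist_force: [-4.0, 2.4, -3.9]
grip_width: 0.0003
gripper_force: 2.9
```

play_rows(plan=[{"dp": [0.001, 0, -0.001], "dr": [0, 0, 0]}, {"dp": [0.002, 0, -0.002], "dr": [0, 0, 0]}, {"dp": [0.003, 0, -0.003], "dr": [0, 0, 0]}, {"dp": [0.004, 0, -0.004], "dr": [0, 0, 0]}, {"dp": [0.004, 0, -0.004], "dr": [0, 0, 0]}])

```text
time: 4.4
tcp_pos: [0.458, -0.2943, 0.3089]
tcp_rot: [0.078, 0.905, -0.19, 0.374]
wrist_force: [-4.7, 4.2, -3.6]
grip_width: -0.0001
gripper_force: 3.4
```

play_rows(plan=[{"dp": [0.001, 0, -0.001], "dr": [0, 0, 0]}, {"dp": [0.001, 0, -0.001], "dr": [0, 0, 0]}])

```text
time: 4.65
tcp_pos: [0.4578, -0.2942, 0.3096]
tcp_rot: [0.078, 0.905, -0.19, 0.373]
wrist_force: [-3.3, 2.7, -8.7]
grip_width: -0.0001
gripper_force: 4.6
```

```bash
python3 - <<'E'
from h import *
im=ctrl.grab_frame("side");cv2.imwrite("pics/s1.png",cv2.resize(im[85:205,330:490],(800,600),interpolation=cv2.INTER_CUBIC)[:,:,::-1])
E
```

```text
(no output)
```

View pics/s1.png

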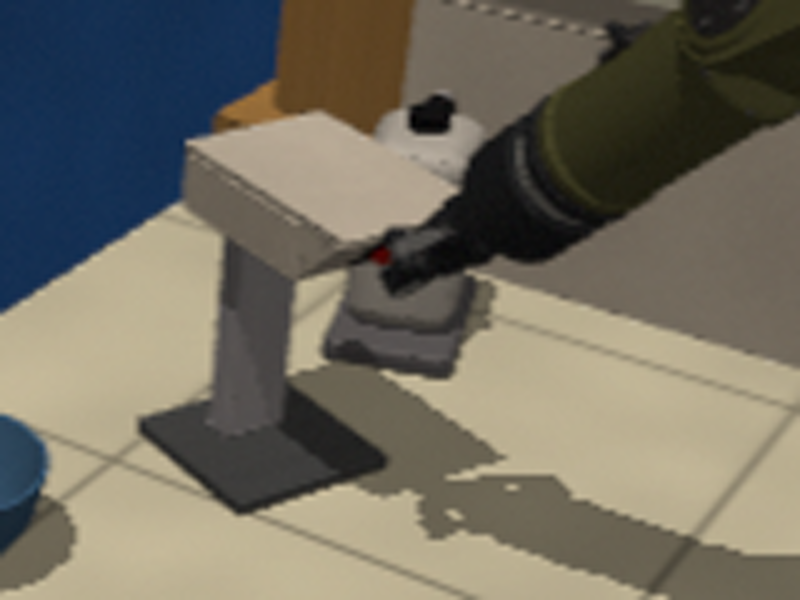

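The fingertip sits under the red dome at crop (380,255), pressing it. I'll go on to the hard stop.

play_rows(plan=[{"dp": [0.001, 0, -0.001], "dr": [0, 0, 0]}, {"dp": [0.0015, 0, -0.0015], "dr": [0, 0, 0]}, {"dp": [0.0015, 0, -0.0015], "dr": [0, 0, 0]}])

```text
time: 5.08
tcp_pos: [0.4574, -0.2939, 0.3109]
tcp_rot: [0.077, 0.905, -0.19, 0.372]
wrist_force: [-3.2, 1.7, -17.4]
grip_width: -0.0002
gripper_force: 7.4
```

play_rows(plan=[{"dp": [0, 0, 0], "dr": [0, 0, 0]}, {"dp": [0, 0, 0], "dr": [0, 0, 0]}, {"dp": [-0.01, 0, 0.01], "dr": [0, 0, 0]}, {"dp": [-0.018, 0, 0.018], "dr": [0, 0, 0]}, {"dp": [-0.019, 0, -0.03], "dr": [0, 0, 0]}, {"dp": [-0.02, 0, -0.08], "dr": [0, 0, 0]}, {"dp": [-0.02, 0, -0.08], "dr": [0, 0, 0]}, {"dp": [-0.02, 0, -0.08], "dr": [0, 0, 0]}])

```text
time: 6.08
tcp_pos: [0.3951, -0.2671, 0.3587]
tcp_rot: [0.081, 0.903, -0.189, 0.377]
wrist_force: [-0.5, 0.0, -0.1]
grip_width: 0.0003
gripper_force: 0.0
```

```bash
python3 - <<'E'
from h import *
im=ctrl.grab_frame("side");c=ctrl.get_calibration("side")
hsv=cv2.cvtColor(im,cv2.COLOR_RGB2HSV);m=((hsv[...,0]>174)|(hsv[...,0]<6))&(hsv[...,1]>180)&(hsv[...,2]>40)
im0=cv2.imread("pics/side0.png");h0=cv2.cvtColor(im0,cv2.COLOR_BGR2HSV);m0=((h0[...,0]>174)|(h0[...,0]<6))&(h0[...,1]>180)&(h0[...,2]>40)
for q in(m0,m):
    a=np.argwhere(q[110:160,390:420]);print(len(a),a.mean(0),a.max(0),a.min(0))
print(proj(c,[[.5787,-.3475,.198],[.5787,-.3475,.206]]))
it=ctrl.grab_frame("top");ct=ctrl.get_calibration("top")
P=plaques(it,ct);print(P)
# over terra: tool yaw along plaque, grasp point 35mm behind centre (robot side)
x,y,a,_,_=P["terra"]
for zz in(.30,.22): 
    g=np.array([x,y])-.035*np.array([np.cos(a),np.sin(a)]);delta([*g,zz],tgt(a))
s=ctrl.get_state();print(s["tcp_pos"],s["joint_positions"])
E
```

```text
34 [26.41176471 16.91176471] [29 20] [23 13]
23 [25.         17.69565217] [27 21] [23 14]
[[406.30266077 135.89447047]
 [406.6104081  133.56079429]]
{'red': [0.45, -0.072, -0.165, 90.612, 32.311], 'blue': [0.439, -0.23, 0.122, 88.983, 31.039], 'yellow': [0.617, 0.067, 0.222, 96.666, 39.387], 'terra': [0.458, 0.09, -0.287, 91.998, 34.617]}
dp [-0.1244, -0.3477, -0.0455] dr [0.0502, -0.7862, -0.1195]
dp [-0.181, -0.3478, 0.011] dr [0.0502, -0.7862, -0.1195]
[ 0.39469154 -0.26669862  0.35616248] [ 1.16019586 -0.27169709 -0.49609642  2.2440222  -0.69872743  0.44127343
 -0.823175  ]
```

The switch blob's lower edge rose 2 px (2.3 px expected for 8 mm), so the lamp is on. Next I'll look at the holder from close by.

```bash
python3 - <<'E'
from h import *
delta([.51,.27,.36],tgt(.296))
E
```

```text
dp [-0.0747, -0.5378, -0.0808] dr [0.2794, -0.7532, -0.6714]
```

play_rows(gripper=0, plan=[{"dp": [-0.008, -0.055, -0.009], "dr": [0.03, -0.08, -0.07]}, {"dp": [-0.016, -0.11, -0.017], "dr": [0.06, -0.17, -0.15]}, {"dp": [-0.024, -0.165, -0.025], "dr": [0.09, -0.25, -0.22]}, {"dp": [-0.031, -0.22, -0.033], "dr": [0.12, -0.33, -0.29]}, {"dp": [-0.039, -0.275, -0.041], "dr": [0.15, -0.42, -0.37]}, {"dp": [-0.047, -0.33, -0.05], "dr": [0.18, -0.5, -0.44]}, {"dp": [-0.055, -0.385, -0.058], "dr": [0.21, -0.58, -0.51]}, {"dp": [-0.062, -0.44, -0.066], "dr": [0.24, -0.66, -0.58]}, {"dp": [-0.07, -0.5, -0.075], "dr": [0.28, -0.753, -0.671]}, {"dp": [-0.075, -0.538, -0.081], "dr": [0.28, -0.753, -0.671]}, {"dp": [-0.075, -0.538, -0.081], "dr": [0.28, -0.753, -0.671]}, {"dp": [-0.075, -0.538, -0.081], "dr": [0.28, -0.753, -0.671]}])

```text
time: 7.68
tcp_pos: [0.5093, 0.2704, 0.3586]
tcp_rot: [-0.001, 0.989, 0.147, -0.001]
wrist_force: [-0.4, -0.6, -0.1]
grip_width: 0.0852
gripper_force: 0.0
```

```bash
python3 - <<'E'
from h import *
im=ctrl.grab_frame("wrist");cv2.imwrite("pics/w2.png",im[:,:,::-1]);c=ctrl.get_calibration("wrist")
import json;json.dump({k:np.array(v).tolist() for k,v in c.items()},open("w2.json","w"))
R=Ro.from_euler('z',.2964);o=[.52,.2755,0]
L=[[-.035,.015,.03],[-.035,-.015,.03],[.135,.037,.03],[.135,-.037,.03],[.03,.028,.046],[.08,.028,.046],[.03,-.028,.046],[.11,0,.135]]
print(np.round(proj(c,R.apply(L)+o),0).tolist())
E
```

```text
[[303.0, 203.0], [336.0, 203.0], [271.0, -6.0], [366.0, -6.0], [285.0, 134.0], [283.0, 69.0], [353.0, 134.0], [317.0, -7.0]]
```

View pics/w2.png

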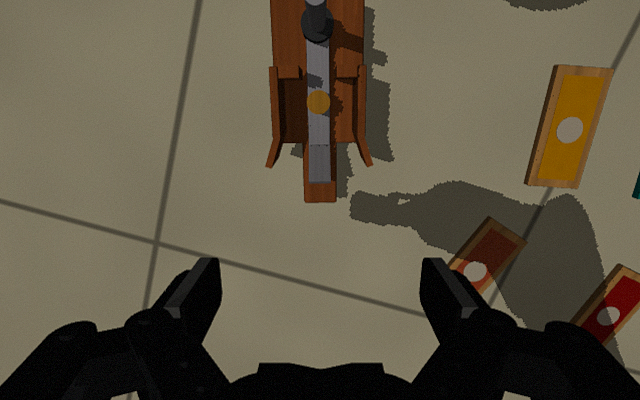

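The wrist view confirms the holder pose: its tongue corners at (304,202) and (336,202) fall within 1 px of the prediction. The arm lies on the middle line. Next, the terracotta plaque.

```bash
cat >> h.py <<'E'
H=np.array([.52,.2755,0]);HY=.2964
def grasp(P,off=.032,zs=(.25,.168)):
    x,y,a=P[:3]
    for z in zs: delta([x-off*np.cos(a),y-off*np.sin(a),z],tgt(a))
E
python3 - <<'E'
from h import *
ct=ctrl.get_calibration("top");P=plaques(ctrl.grab_frame("top"),ct);print(P)
grasp([.458,.09,-.287])
E
```

```text
{'red': [0.45, -0.072, -0.17, 89.708, 32.742], 'blue': [0.439, -0.23, 0.122, 88.983, 31.039], 'yellow': [0.617, 0.068, 0.224, 96.65, 39.037], 'terra': [0.458, 0.09, -0.284, 93.767, 35.325]}
dp [-0.1277, 0.1394, 0.1092] dr [-0.0013, 0.0018, 0.5807]
dp [-0.1275, 0.1396, 0.1912] dr [-0.0013, 0.0018, 0.5807]
```

play_rows(plan=[{"dp": [-0.02, 0.02, 0.015], "dr": [0, 0, 0.1]}, {"dp": [-0.043, 0.047, 0.037], "dr": [0, 0, 0.2]}, {"dp": [-0.065, 0.07, 0.055], "dr": [0, 0, 0.3]}, {"dp": [-0.085, 0.093, 0.073], "dr": [0, 0, 0.39]}, {"dp": [-0.107, 0.117, 0.09], "dr": [0, 0, 0.49]}, {"dp": [-0.1277, 0.1394, 0.1092], "dr": [-0.001, 0.002, 0.58]}, {"dp": [-0.1277, 0.1394, 0.1092], "dr": [-0.001, 0.002, 0.58]}, {"dp": [-0.1277, 0.1394, 0.1092], "dr": [-0.001, 0.002, 0.58]}])

```text
time: 8.78
tcp_pos: [0.4276, 0.1001, 0.2512]
tcp_rot: [-0.001, 0.99, -0.142, 0.001]
wrist_force: [-0.9, 0.1, -0.5]
grip_width: 0.0854
gripper_force: 0.0
```

```bash
python3 - <<'E'
from h import *
import json
c=json.load(open("w2.json"))
print(ray(c,[[475,271],[570,130],[608,316]],.008))
im=ctrl.grab_frame("wrist");cv2.imwrite("pics/w3.png",im[:,:,::-1]);c=ctrl.get_calibration("wrist");print(plaques(im,c),proj(c,[.458,.09,.008]))
grasp([.458,.09,-.286])
E
```

```text
[[ 0.45563189  0.08515667  0.008     ]
 [ 0.61518874  0.06233748  0.008     ]
 [ 0.44725981 -0.07737186  0.008     ]]
{} [[324.44329856 163.85671731]]
dp [-0.0, 0.0017, 0.0014] dr [-0.0021, -0.0025, 0.002]
dp [-0.0003, 0.0019, 0.0834] dr [-0.0021, -0.0025, 0.002]
```

View pics/w3.png

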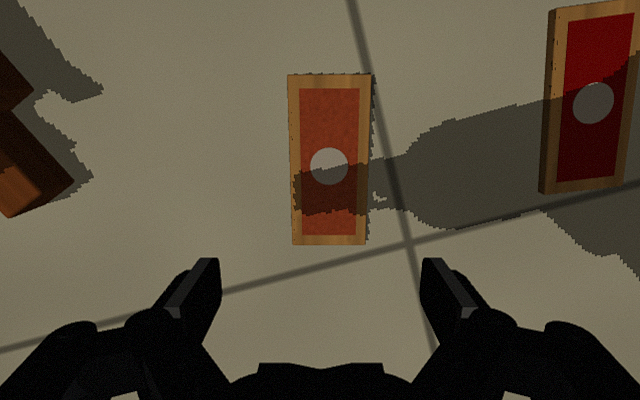

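The plaque's disc is at (329,166), against (324,164) predicted, which is a lateral shift of about 3 mm. I'll correct for that and grasp.

play_rows(plan=[{"dp": [0, 0.004, 0.03], "dr": [-0.002, -0.0025, 0]}, {"dp": [0, 0.004, 0.06], "dr": [-0.002, -0.0025, 0]}, {"dp": [0, 0.004, 0.078], "dr": [-0.002, -0.0025, 0]}, {"dp": [0, 0.004, 0.0834], "dr": [-0.002, -0.0025, 0]}, {"dp": [0, 0.004, 0.0834], "dr": [-0.002, -0.0025, 0]}, {"dp": [0, 0.004, 0.0834], "dr": [-0.002, -0.0025, 0]}])

```text
time: 9.57
tcp_pos: [0.4267, 0.0969, 0.1679]
tcp_rot: [0.0, 0.99, -0.142, -0.0]
wrist_force: [0.0, -0.4, 0.1]
grip_width: 0.0852
gripper_force: 0.0
```

play_rows(gripper=1, plan=[{"dp": [0, 0, 0], "dr": [0, 0, 0]}, {"dp": [0, 0, 0], "dr": [0, 0, 0]}, {"dp": [0, 0, 0], "dr": [0, 0, 0]}, {"dp": [0, 0, 0], "dr": [0, 0, 0]}, {"dp": [0, 0, 0], "dr": [0, 0, 0]}, {"dp": [0, 0, 0], "dr": [0, 0, 0]}])

```text
time: 10.32
tcp_pos: [0.4284, 0.0979, 0.1708]
tcp_rot: [-0.0, 0.99, -0.141, 0.002]
wrist_force: [-5.6, 1.1, 28.5]
grip_width: 0.0486
gripper_force: 73.4
```

play_rows(plan=[{"dp": [0, 0, -0.02], "dr": [0, 0, 0]}, {"dp": [0, 0, -0.05], "dr": [0, 0, 0]}, {"dp": [0, 0, -0.08], "dr": [0, 0, 0]}, {"dp": [0, 0, -0.08], "dr": [0, 0, 0]}, {"dp": [0, 0, -0.08], "dr": [0, 0, 0]}])

```text
time: 10.95
tcp_pos: [0.4259, 0.0964, 0.2466]
tcp_rot: [0.001, 0.99, -0.142, -0.001]
wrist_force: [0.8, -0.4, -1.2]
grip_width: 0.0482
gripper_force: 63.7
```

```bash
cat >> h.py <<'E'
def hp(x,z,y=0): return Ro.from_euler('z',HY).apply([x,y,0])+H+[0,0,z]
def ins(pts):
    for x,z in pts: print(x,z,end=' ');delta(hp(x,z),tgt(HY))
E
python3 - <<'E'
from h import *
im=ctrl.grab_frame("wrist");cv2.imwrite("pics/w4.png",im[:,:,::-1]);c=ctrl.get_calibration("wrist")
s,R=rot();print(s["grip_width"],s["tcp_pos"])
for off in(.029,.032,.035): print(proj(c,R.apply([[off,0,.163],[off+.055,.025,.163],[off+.055,-.025,.163]])+s["tcp_pos"]).round().tolist())
ins([(-.125,.25),(-.125,.203)])
E
```

```text
0.048145257241134616 [0.4257026  0.09633569 0.24613278]
[[321.0, 208.0], [390.0, 65.0], [252.0, 65.0]]
[[321.0, 201.0], [391.0, 56.0], [252.0, 56.0]]
[[321.0, 194.0], [391.0, 47.0], [251.0, 47.0]]
-0.125 0.25 dp [-0.0643, -0.1298, -0.0039] dr [0.0006, 0.004, -0.5808]
-0.125 0.203 dp [-0.0641, -0.1299, 0.0431] dr [0.0006, 0.004, -0.5808]
```

View pics/w4.png

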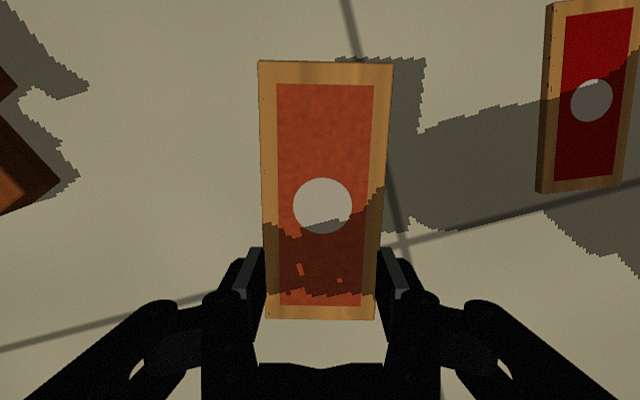

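The plaque is held level and almost straight, with its disc at (323,206) and its far edge at rows 62–66, so the grip is about 30 mm from its centre. Now to the holder mouth.

play_rows(plan=[{"dp": [-0.01, -0.022, -0.004], "dr": [0, 0, -0.1]}, {"dp": [-0.021, -0.043, -0.004], "dr": [0, 0, -0.2]}, {"dp": [-0.032, -0.065, -0.004], "dr": [0, 0, -0.3]}, {"dp": [-0.043, -0.087, -0.004], "dr": [0, 0, -0.4]}, {"dp": [-0.053, -0.11, -0.004], "dr": [0, 0, -0.49]}, {"dp": [-0.064, -0.13, -0.004], "dr": [0, 0.004, -0.58]}, {"dp": [-0.064, -0.13, 0.02], "dr": [0, 0.004, -0.58]}, {"dp": [-0.064, -0.13, 0.043], "dr": [0, 0.004, -0.58]}, {"dp": [-0.064, -0.13, 0.043], "dr": [0, 0.004, -0.58]}, {"dp": [-0.064, -0.13, 0.043], "dr": [0, 0.004, -0.58]}, {"dp": [-0.064, -0.13, 0.043], "dr": [0, 0.004, -0.58]}])

```text
time: 12.38
tcp_pos: [0.4017, 0.2397, 0.205]
tcp_rot: [0.0, 0.989, 0.147, 0.002]
wrist_force: [-0.1, -0.9, -0.7]
grip_width: 0.048
gripper_force: 63.6
```

```bash
python3 - <<'E'
from h import *
ins([(-.125,.203),(-.03,.203),(-.013,.202)])
E
```

```text
-0.125 0.203 dp [-0.0014, 0.0003, 0.002] dr [0.0008, -0.0034, -0.0005]
-0.03 0.203 dp [0.0936, 0.0003, 0.0024] dr [0.0008, -0.0034, -0.0005]
-0.013 0.202 dp [0.1106, 0.0003, 0.0034] dr [0.0008, -0.0034, -0.0005]
```

play_rows(plan=[{"dp": [0.015, 0, 0.002], "dr": [0, -0.003, 0]}, {"dp": [0.03, 0, 0.002], "dr": [0, -0.003, 0]}, {"dp": [0.04, 0, 0.002], "dr": [0, -0.003, 0]}, {"dp": [0.05, 0, 0.002], "dr": [0, -0.003, 0]}, {"dp": [0.06, 0, 0.002], "dr": [0, -0.003, 0]}, {"dp": [0.07, 0, 0.002], "dr": [0, -0.003, 0]}, {"dp": [0.08, 0, 0.002], "dr": [0, -0.003, 0]}, {"dp": [0.09, 0, 0.002], "dr": [0, -0.003, 0]}, {"dp": [0.1, 0, 0.0025], "dr": [0, -0.003, 0]}, {"dp": [0.105, 0, 0.003], "dr": [0, -0.003, 0]}, {"dp": [0.105, 0, 0.003], "dr": [0, -0.003, 0]}])

```text
time: 13.75
tcp_pos: [0.5024, 0.2701, 0.2014]
tcp_rot: [0.0, 0.989, 0.147, -0.0]
wrist_force: [1.5, 0.2, -1.3]
grip_width: 0.0479
gripper_force: 63.5
```

play_rows(plan=[{"dp": [0.003, 0, 0.0], "dr": [0, 0, 0]}, {"dp": [0.006, 0, 0.0], "dr": [0, 0, 0]}, {"dp": [0.007, 0, 0.0], "dr": [0, 0, 0]}, {"dp": [0.007, 0, 0.0], "dr": [0, 0, 0]}])

```text
time: 14.25
tcp_pos: [0.5076, 0.2718, 0.2009]
tcp_rot: [0.001, 0.989, 0.147, -0.002]
wrist_force: [-3.6, -1.4, 1.1]
grip_width: 0.048
gripper_force: 63.8
```

```bash
python3 - <<'E'
from h import *
im=ctrl.grab_frame("side");cv2.imwrite("pics/s2.png",cv2.resize(im[230:350,200:360],(800,600),interpolation=cv2.INTER_CUBIC)[:,:,::-1])
s,R=rot();print(s["tcp_pos"],Ro.from_euler('z',-HY).apply(s["tcp_pos"]-H),s["wrist_force"])
E
```

```text
[0.50755556 0.27178793 0.20093666] [-1.29860048e-02  8.45564884e-05  2.00936656e-01] [-4.11394839 -2.27839376  1.01623464]
```

View pics/s2.png

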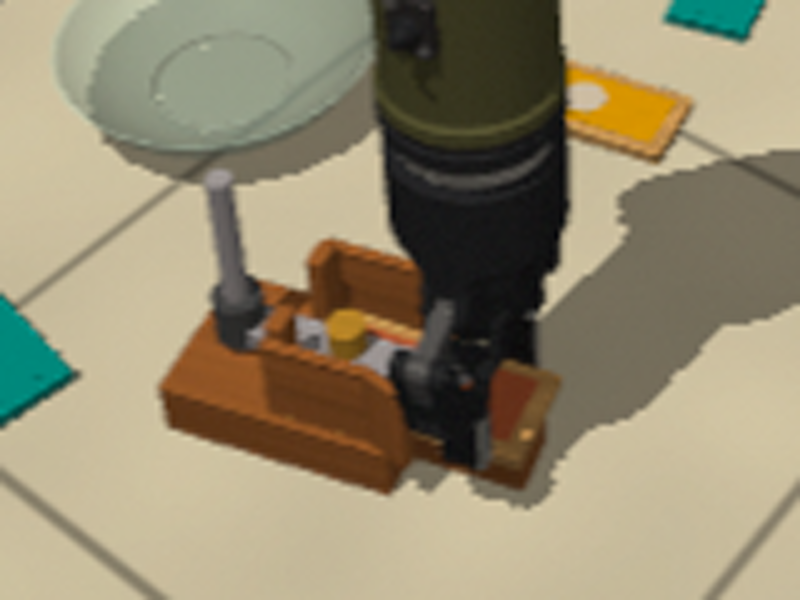

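The plaque sits under the arm with its rear end at the tongue's end. A small final push, then release and lift.

play_rows(plan=[{"dp": [0.0015, 0, 0.0], "dr": [0, 0, 0]}, {"dp": [0.003, 0, 0.0], "dr": [0, 0, 0]}, {"dp": [0.003, 0, 0.0], "dr": [0, 0, 0]}])

```text
time: 14.68
tcp_pos: [0.5086, 0.2724, 0.2009]
tcp_rot: [0.002, 0.989, 0.148, -0.005]
wrist_force: [-11.7, -5.3, 9.0]
grip_width: 0.0482
gripper_force: 64.6
```

play_rows(gripper=0, plan=[{"dp": [0, 0, 0], "dr": [0, 0, 0]}, {"dp": [0, 0, 0], "dr": [0, 0, 0]}, {"dp": [0, 0, 0], "dr": [0, 0, 0]}, {"dp": [-0.02, 0, -0.01], "dr": [0, 0, 0]}, {"dp": [-0.04, 0, -0.05], "dr": [0, 0, 0]}, {"dp": [-0.04, 0, -0.1], "dr": [0, 0, 0]}, {"dp": [-0.04, 0, -0.1], "dr": [0, 0, 0]}, {"dp": [-0.04, 0, -0.1], "dr": [0, 0, 0]}])

```text
time: 15.68
tcp_pos: [0.4733, 0.261, 0.3012]
tcp_rot: [0.001, 0.989, 0.147, -0.0]
wrist_force: [-0.9, -0.6, -1.1]
grip_width: 0.0854
gripper_force: 0.0
```

```bash
python3 - <<'E'
from h import *
ct=ctrl.get_calibration("top");im=ctrl.grab_frame("top");P=plaques(im,ct);print(P)
im=ctrl.grab_frame("wrist");cv2.imwrite("pics/w5.png",im[:,:,::-1]);c=ctrl.get_calibration("wrist")
print(proj(c,[hp(-.038,.038,.025),hp(-.038,.038,-.025)]))
grasp(P["yellow"],zs=(.25,.174))
E
```

```text
{'red': [0.45, -0.073, -0.164, 90.605, 32.4], 'blue': [1.213, 1.07, 0.876, 115.223, 40.593], 'yellow': [0.617, 0.068, 0.224, 97.017, 39.037]}
[[284.99131308 185.89308454]
 [356.23099517 185.79520418]]
dp [0.05, 0.2241, 0.0501] dr [0.001, 0.0034, 0.0714]
dp [0.0503, 0.224, 0.1261] dr [0.001, 0.0034, 0.0714]
```

View pics/w5.png

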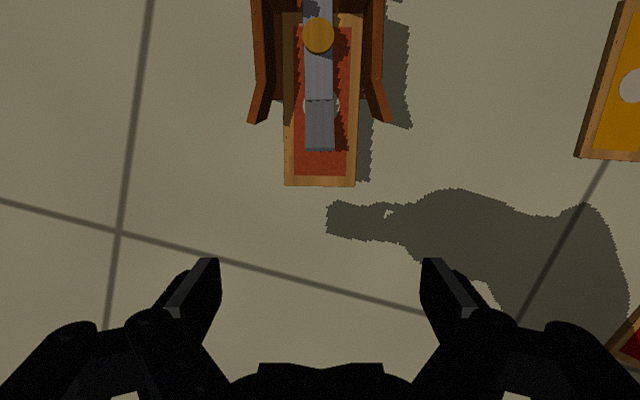

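The terracotta plaque is home: its rear corners at (285,186) and (355,187) match the prediction exactly. Next is yellow.

play_rows(plan=[{"dp": [0.01, 0.05, 0.01], "dr": [0, 0, 0.02]}, {"dp": [0.02, 0.1, 0.02], "dr": [0, 0, 0.04]}, {"dp": [0.03, 0.15, 0.03], "dr": [0, 0, 0.05]}, {"dp": [0.045, 0.2, 0.05], "dr": [0, 0.003, 0.07]}, {"dp": [0.05, 0.227, 0.06], "dr": [0, 0.003, 0.07]}, {"dp": [0.05, 0.227, 0.07], "dr": [0, 0.003, 0.07]}, {"dp": [0.05, 0.227, 0.1], "dr": [0, 0.003, 0.07]}, {"dp": [0.05, 0.227, 0.12], "dr": [0, 0.003, 0.07]}, {"dp": [0.05, 0.227, 0.128], "dr": [0, 0.003, 0.07]}, {"dp": [0.05, 0.227, 0.128], "dr": [0, 0.003, 0.07]}, {"dp": [0.05, 0.227, 0.128], "dr": [0, 0.003, 0.07]}])

```text
time: 17.15
tcp_pos: [0.5874, 0.0589, 0.1743]
tcp_rot: [0.0, 0.994, 0.113, 0.002]
wrist_force: [-0.2, 0.6, 0.4]
grip_width: 0.0854
gripper_force: 0.0
```

play_rows(gripper=1, plan=[{"dp": [0, 0, 0], "dr": [0, 0, 0]}, {"dp": [0, 0, 0], "dr": [0, 0, 0]}, {"dp": [0, 0, 0], "dr": [0, 0, 0]}, {"dp": [0, 0, 0], "dr": [0, 0, 0]}, {"dp": [0, 0, 0], "dr": [0, 0, 0]}, {"dp": [0, 0, 0], "dr": [0, 0, 0]}])

```text
time: 17.9
tcp_pos: [0.5875, 0.0586, 0.1745]
tcp_rot: [0.0, 0.994, 0.112, 0.002]
wrist_force: [-1.2, -0.0, 5.5]
grip_width: 0.0474
gripper_force: 61.9
```

play_rows(plan=[{"dp": [0, 0, -0.02], "dr": [0, 0, 0]}, {"dp": [0, 0, -0.05], "dr": [0, 0, 0]}, {"dp": [0, 0, -0.1], "dr": [0, 0, 0]}, {"dp": [0, 0, -0.1], "dr": [0, 0, 0]}, {"dp": [0, 0, -0.1], "dr": [0, 0, 0]}])

```text
time: 18.52
tcp_pos: [0.5865, 0.0584, 0.2738]
tcp_rot: [0.001, 0.994, 0.113, 0.001]
wrist_force: [0.5, -0.3, -0.9]
grip_width: 0.0474
gripper_force: 61.8
```

```bash
cat >> h.py <<'E'
def held(zt=.163):
    """disc centre and coloured-face rectangle of held plaque, tool frame x,y"""
    im=ctrl.grab_frame("wrist");c=ctrl.get_calibration("wrist");s,R=rot()
    hsv=cv2.cvtColor(im,cv2.COLOR_RGB2HSV);m=((hsv[...,1]<60)&(hsv[...,2]>90)).astype(np.uint8)
    m[:,:250]=0;m[:,392:]=0;m[:120]=0;m[280:]=0
    k,l,st,ce=cv2.connectedComponentsWithStats(m)
    print("discs",[(st[i].tolist(),ce[i].round().tolist()) for i in range(1,k) if st[i,4]>400])
    for off in(.027,.032,.037): print(off,proj(c,R.apply([off,0,zt])+s["tcp_pos"]).round().tolist())
    print(s["grip_width"],s["tcp_pos"].round(4));return im
E
python3 - <<'E'
from h import *
im=held();cv2.imwrite("pics/w6.png",im[:,:,::-1])
ins([(-.125,.28),(-.125,.2125)])
E
```

```text
discs [([250, 120, 14, 127, 912], [255.0, 189.0]), ([293, 181, 57, 53, 2301], [321.0, 207.0])]
0.027 [[322.0, 214.0]]
0.032 [[322.0, 202.0]]
0.037 [[322.0, 190.0]]
0.047835420714265726 [0.5862 0.0583 0.2728]
-0.125 0.28 dp [-0.1407, -0.2176, -0.0074] dr [0.0008, -0.0002, -0.0709]
-0.125 0.2125 dp [-0.1407, -0.2177, 0.0601] dr [0.0008, -0.0002, -0.0709]
```

play_rows(plan=[{"dp": [-0.03, -0.04, -0.008], "dr": [0, 0, -0.01]}, {"dp": [-0.06, -0.085, -0.008], "dr": [0, 0, -0.03]}, {"dp": [-0.09, -0.13, -0.008], "dr": [0, 0, -0.04]}, {"dp": [-0.12, -0.175, -0.008], "dr": [0, 0, -0.06]}, {"dp": [-0.141, -0.21, -0.008], "dr": [0, 0, -0.071]}, {"dp": [-0.141, -0.218, -0.008], "dr": [0, 0, -0.071]}, {"dp": [-0.141, -0.218, 0.02], "dr": [0, 0, -0.071]}, {"dp": [-0.141, -0.218, 0.05], "dr": [0, 0, -0.071]}, {"dp": [-0.141, -0.218, 0.059], "dr": [0, 0, -0.071]}, {"dp": [-0.141, -0.218, 0.059], "dr": [0, 0, -0.071]}, {"dp": [-0.141, -0.218, 0.059], "dr": [0, 0, -0.071]}])

```text
time: 19.95
tcp_pos: [0.4013, 0.2397, 0.2148]
tcp_rot: [0.0, 0.989, 0.148, 0.001]
wrist_force: [-0.5, 0.0, -0.5]
grip_width: 0.0477
gripper_force: 61.9
```

```bash
python3 - <<'E'
from h import *
s,_=rot();print(s["tcp_pos"])
ins([(-.125,.2135),(-.013,.213)])
E
```

```text
[0.40127384 0.23965366 0.2147874 ]
-0.125 0.2135 dp [-0.001, 0.0004, 0.0013] dr [0.0006, -0.0029, -0.0002]
-0.013 0.213 dp [0.111, 0.0004, 0.0021] dr [0.0006, -0.0029, -0.0002]
```

play_rows(plan=[{"dp": [0.015, 0, 0.001], "dr": [0, -0.003, 0]}, {"dp": [0.03, 0, 0.001], "dr": [0, -0.003, 0]}, {"dp": [0.04, 0, 0.001], "dr": [0, -0.003, 0]}, {"dp": [0.05, 0, 0.001], "dr": [0, -0.003, 0]}, {"dp": [0.06, 0, 0.001], "dr": [0, -0.003, 0]}, {"dp": [0.07, 0, 0.001], "dr": [0, -0.003, 0]}, {"dp": [0.08, 0, 0.001], "dr": [0, -0.003, 0]}, {"dp": [0.09, 0, 0.0015], "dr": [0, -0.003, 0]}, {"dp": [0.1, 0, 0.002], "dr": [0, -0.003, 0]}, {"dp": [0.105, 0, 0.002], "dr": [0, -0.003, 0]}, {"dp": [0.105, 0, 0.002], "dr": [0, -0.003, 0]}])

```text
time: 21.32
tcp_pos: [0.5018, 0.2705, 0.2125]
tcp_rot: [0.0, 0.989, 0.148, -0.0]
wrist_force: [-1.8, 0.6, 2.7]
grip_width: 0.0473
gripper_force: 62.3
```

play_rows(plan=[{"dp": [0.003, 0, 0.0], "dr": [0, 0, 0]}, {"dp": [0.006, 0, 0.0], "dr": [0, 0, 0]}, {"dp": [0.008, 0, 0.0], "dr": [0, 0, 0]}, {"dp": [0.008, 0, 0.0], "dr": [0, 0, 0]}])

```text
time: 21.82
tcp_pos: [0.5084, 0.2727, 0.2125]
tcp_rot: [0.001, 0.989, 0.148, -0.001]
wrist_force: [-5.7, -1.4, 5.3]
grip_width: 0.0474
gripper_force: 62.6
```

play_rows(plan=[{"dp": [0.0015, 0, 0.0], "dr": [0, 0, 0]}, {"dp": [0.003, 0, 0.0], "dr": [0, 0, 0]}, {"dp": [0.003, 0, 0.0], "dr": [0, 0, 0]}])

```text
time: 22.2
tcp_pos: [0.51, 0.2734, 0.2124]
tcp_rot: [0.001, 0.989, 0.148, -0.003]
wrist_force: [-9.3, -4.0, 9.9]
grip_width: 0.0474
gripper_force: 63.2
```

play_rows(gripper=0, plan=[{"dp": [0, 0, 0], "dr": [0, 0, 0]}, {"dp": [0, 0, 0], "dr": [0, 0, 0]}, {"dp": [0, 0, 0], "dr": [0, 0, 0]}, {"dp": [-0.02, 0, -0.01], "dr": [0, 0, 0]}, {"dp": [-0.04, 0, -0.05], "dr": [0, 0, 0]}, {"dp": [-0.04, 0, -0.09], "dr": [0, 0, 0]}, {"dp": [-0.04, 0, -0.09], "dr": [0, 0, 0]}, {"dp": [-0.04, 0, -0.09], "dr": [0, 0, 0]}])

```text
time: 23.2
tcp_pos: [0.4735, 0.2615, 0.3018]
tcp_rot: [0.001, 0.989, 0.148, -0.001]
wrist_force: [-0.8, 0.2, -0.4]
grip_width: 0.0859
gripper_force: 0.0
```

```bash
python3 - <<'E'
from h import *
ct=ctrl.get_calibration("top");im=ctrl.grab_frame("top");cv2.imwrite("pics/t2.png",im[:,:,::-1]);P=plaques(im,ct);print(P)
im=ctrl.grab_frame("wrist");cv2.imwrite("pics/w7.png",im[:,:,::-1]);c=ctrl.get_calibration("wrist")
q=proj(c,[hp(-.038,.046,.025),hp(-.038,.046,-.025)]);print(q)
# wood/yellow mask extents near the rear edge
hsv=cv2.cvtColor(im,cv2.COLOR_RGB2HSV);m=(hsv[...,1]>110)&(hsv[...,0]>12)&(hsv[...,0]<30)&(hsv[...,2]>60)
print([(r,np.flatnonzero(m[r,240:420])[[0,-1]]+240) for r in range(140,215,6) if m[r,240:420].sum()>8], [np.flatnonzero(m[:250,u])[-3:] for u in(295,320,345)])
E
```

```text
{'red': [0.45, -0.073, -0.164, 90.605, 32.302], 'blue': [0.439, -0.23, 0.122, 88.983, 31.039], 'yellow': [0.549, 0.293, 0.331, 87.783, 39.01]}
[[284.60441817 189.2733663 ]
 [357.8673218  189.24333232]]
[(140, array([282, 357])), (146, array([282, 357])), (152, array([282, 357])), (158, array([283, 356])), (164, array([283, 356])), (170, array([283, 356])), (176, array([283, 356])), (182, array([283, 355])), (188, array([284, 355]))] [array([186, 187, 188]), array([186, 187, 188]), array([186, 187, 188])]
```

```bash
python3 - <<'E'
from h import *
grasp([.449,-.075,-.164],off=.026,zs=(.25,.1735))
E
```

```text
dp [-0.1445, 0.303, 0.0517] dr [0.0017, 0.0032, 0.4604]
dp [-0.1443, 0.303, 0.1282] dr [0.0017, 0.0032, 0.4604]
```

play_rows(plan=[{"dp": [-0.024, 0.05, 0.005], "dr": [0, 0, 0.08]}, {"dp": [-0.048, 0.1, 0.01], "dr": [0, 0, 0.16]}, {"dp": [-0.072, 0.15, 0.02], "dr": [0, 0, 0.24]}, {"dp": [-0.096, 0.2, 0.03], "dr": [0, 0, 0.32]}, {"dp": [-0.12, 0.25, 0.04], "dr": [0, 0, 0.4]}, {"dp": [-0.144, 0.303, 0.05], "dr": [0.002, 0.003, 0.46]}, {"dp": [-0.144, 0.303, 0.05], "dr": [0.002, 0.003, 0.46]}, {"dp": [-0.144, 0.303, 0.08], "dr": [0.002, 0.003, 0.46]}, {"dp": [-0.144, 0.303, 0.11], "dr": [0.002, 0.003, 0.46]}, {"dp": [-0.144, 0.303, 0.128], "dr": [0.002, 0.003, 0.46]}, {"dp": [-0.144, 0.303, 0.128], "dr": [0.002, 0.003, 0.46]}, {"dp": [-0.144, 0.303, 0.128], "dr": [0.002, 0.003, 0.46]}])

```text
time: 24.8
tcp_pos: [0.4246, -0.0696, 0.175]
tcp_rot: [-0.001, 0.997, -0.081, 0.001]
wrist_force: [-0.6, 1.0, 0.8]
grip_width: 0.0855
gripper_force: 0.0
```

play_rows(gripper=1, plan=[{"dp": [0, 0, 0], "dr": [0, 0, 0]}, {"dp": [0, 0, 0], "dr": [0, 0, 0]}, {"dp": [0, 0, 0], "dr": [0, 0, 0]}, {"dp": [0, 0, 0], "dr": [0, 0, 0]}, {"dp": [0, 0, 0], "dr": [0, 0, 0]}, {"dp": [0, 0, 0], "dr": [0, 0, 0]}])

```text
time: 25.55
tcp_pos: [0.4246, -0.0703, 0.1758]
tcp_rot: [-0.0, 0.997, -0.082, 0.001]
wrist_force: [-2.4, 0.8, 8.8]
grip_width: 0.0471
gripper_force: 60.1
```

play_rows(plan=[{"dp": [0, 0, -0.02], "dr": [0, 0, 0]}, {"dp": [0, 0, -0.05], "dr": [0, 0, 0]}, {"dp": [0, 0, -0.1], "dr": [0, 0, 0]}, {"dp": [0, 0, -0.1], "dr": [0, 0, 0]}, {"dp": [0, 0, -0.1], "dr": [0, 0, 0]}])

```text
time: 26.18
tcp_pos: [0.4236, -0.0704, 0.2744]
tcp_rot: [-0.0, 0.997, -0.082, 0.001]
wrist_force: [0.1, 0.3, -0.6]
grip_width: 0.0473
gripper_force: 61.8
```

```bash
python3 - <<'E'
from h import *
im=held();cv2.imwrite("pics/w8.png",im[:,:,::-1])
ins([(-.125,.28),(-.125,.2225)])
E
```

```text
discs [([250, 120, 14, 129, 1279], [255.0, 187.0]), ([294, 189, 55, 48, 1765], [320.0, 211.0])]
0.027 [[321.0, 213.0]]
0.032 [[321.0, 202.0]]
0.037 [[321.0, 190.0]]
0.04710302402881906 [ 0.4233 -0.0703  0.2737]
-0.125 0.28 dp [-0.0729, -0.3015, -0.0059] dr [-0.0011, 0.0, -0.4599]
-0.125 0.2225 dp [-0.0729, -0.3014, 0.0516] dr [-0.0011, 0.0, -0.4599]
```

play_rows(plan=[{"dp": [-0.012, -0.05, -0.005], "dr": [0, 0, -0.08]}, {"dp": [-0.024, -0.1, -0.006], "dr": [0, 0, -0.16]}, {"dp": [-0.036, -0.15, -0.006], "dr": [0, 0, -0.24]}, {"dp": [-0.048, -0.2, -0.006], "dr": [0, 0, -0.32]}, {"dp": [-0.06, -0.25, -0.006], "dr": [0, 0, -0.4]}, {"dp": [-0.073, -0.3015, -0.006], "dr": [-0.001, 0, -0.46]}, {"dp": [-0.073, -0.3015, -0.006], "dr": [-0.001, 0, -0.46]}, {"dp": [-0.073, -0.3015, 0.02], "dr": [-0.001, 0, -0.46]}, {"dp": [-0.073, -0.3015, 0.045], "dr": [-0.001, 0, -0.46]}, {"dp": [-0.073, -0.3015, 0.051], "dr": [-0.001, 0, -0.46]}, {"dp": [-0.073, -0.3015, 0.051], "dr": [-0.001, 0, -0.46]}, {"dp": [-0.073, -0.3015, 0.051], "dr": [-0.001, 0, -0.46]}])

```text
time: 27.72
tcp_pos: [0.4015, 0.2391, 0.2246]
tcp_rot: [0.0, 0.989, 0.148, 0.001]
wrist_force: [-0.4, 0.6, -0.9]
grip_width: 0.0471
gripper_force: 61.9
```

```bash
python3 - <<'E'
from h import *
s,_=rot();print(s["tcp_pos"])
ins([(-.125,.2225),(-.0105,.222)])
E
```

```text
[0.40147821 0.2390856  0.22458408]
-0.125 0.2225 dp [-0.001, -0.0002, 0.0021] dr [0.0006, -0.0028, -0.0002]
-0.0105 0.222 dp [0.1135, -0.0002, 0.0029] dr [0.0006, -0.0028, -0.0002]
```

play_rows(plan=[{"dp": [0.015, 0, 0.002], "dr": [0, -0.003, 0]}, {"dp": [0.03, 0, 0.002], "dr": [0, -0.003, 0]}, {"dp": [0.04, 0, 0.002], "dr": [0, -0.003, 0]}, {"dp": [0.05, 0, 0.002], "dr": [0, -0.003, 0]}, {"dp": [0.06, 0, 0.002], "dr": [0, -0.003, 0]}, {"dp": [0.07, 0, 0.002], "dr": [0, -0.003, 0]}, {"dp": [0.08, 0, 0.002], "dr": [0, -0.003, 0]}, {"dp": [0.09, 0, 0.002], "dr": [0, -0.003, 0]}, {"dp": [0.1, 0, 0.003], "dr": [0, -0.003, 0]}, {"dp": [0.107, 0, 0.003], "dr": [0, -0.003, 0]}, {"dp": [0.107, 0, 0.003], "dr": [0, -0.003, 0]}])

```text
time: 29.1
tcp_pos: [0.5037, 0.2711, 0.222]
tcp_rot: [0.0, 0.989, 0.148, -0.001]
wrist_force: [-4.3, -1.6, 8.4]
grip_width: 0.0472
gripper_force: 63.3
```

play_rows(plan=[{"dp": [0.003, 0, 0.0], "dr": [0, 0, 0]}, {"dp": [0.006, 0, 0.0], "dr": [0, 0, 0]}, {"dp": [0.009, 0, 0.0], "dr": [0, 0, 0]}, {"dp": [0.009, 0, 0.0], "dr": [0, 0, 0]}])

```text
time: 29.6
tcp_pos: [0.5117, 0.2737, 0.2219]
tcp_rot: [0.0, 0.989, 0.148, -0.001]
wrist_force: [-6.1, -1.0, 9.7]
grip_width: 0.0469
gripper_force: 63.5
```

play_rows(plan=[{"dp": [0.0015, 0, -0.0005], "dr": [0, 0, 0]}, {"dp": [0.003, 0, -0.0005], "dr": [0, 0, 0]}, {"dp": [0.003, 0, -0.0005], "dr": [0, 0, 0]}])

```text
time: 29.98
tcp_pos: [0.5139, 0.2743, 0.2219]
tcp_rot: [0.001, 0.989, 0.148, -0.002]
wrist_force: [-8.4, -2.4, 9.6]
grip_width: 0.0472
gripper_force: 63.5
```

play_rows(gripper=0, plan=[{"dp": [0, 0, 0], "dr": [0, 0, 0]}, {"dp": [0, 0, 0], "dr": [0, 0, 0]}, {"dp": [0, 0, 0], "dr": [0, 0, 0]}, {"dp": [-0.02, 0, -0.01], "dr": [0, 0, 0]}, {"dp": [-0.045, 0, -0.05], "dr": [0, 0, 0]}, {"dp": [-0.045, 0, -0.08], "dr": [0, 0, 0]}, {"dp": [-0.045, 0, -0.08], "dr": [0, 0, 0]}, {"dp": [-0.045, 0, -0.08], "dr": [0, 0, 0]}])

```text
time: 30.98
tcp_pos: [0.4721, 0.2604, 0.3011]
tcp_rot: [0.001, 0.989, 0.147, -0.001]
wrist_force: [0.2, 0.4, -0.6]
grip_width: 0.0853
gripper_force: 0.0
```

```bash
cat >> h.py <<'E'
def rear(z,name):
    im=ctrl.grab_frame("wrist");cv2.imwrite(f"pics/{name}.png",im[:,:,::-1]);c=ctrl.get_calibration("wrist")
    print(proj(c,[hp(-.038,z,.025),hp(-.038,z,-.025)]).round(1).tolist())
    hsv=cv2.cvtColor(im,cv2.COLOR_RGB2HSV);m=(hsv[...,1]>90)&(hsv[...,0]>8)&(hsv[...,0]<30)&(hsv[...,2]>50)
    print([(r,np.flatnonzero(m[r,240:420])[[0,-1]]+240) for r in range(140,215,8) if m[r,240:420].sum()>2], [np.flatnonzero(m[:250,u])[-1:] for u in(295,320,345)])
E
python3 - <<'E'
from h import *
ct=ctrl.get_calibration("top");P=plaques(ctrl.grab_frame("top"),ct);print(P)
rear(.054,"w9")
P=P.get("blue",[.439,-.23,.122])
grasp([P[0]-.001,P[1]-.003,P[2]],off=.03,zs=(.25,.1735))
E
```

```text
{'blue': [0.439, -0.23, 0.122, 88.983, 31.039], 'terra': [0.607, 0.284, 0.3, 106.647, 28.666]}
[[282.6, 190.4], [358.7, 190.4]]
[(140, array([280, 358])), (148, array([280, 358])), (156, array([280, 357])), (164, array([281, 357])), (172, array([281, 357])), (180, array([281, 356])), (188, array([281, 356]))] [array([189]), array([190]), array([190])]
dp [-0.2058, 0.4568, 0.0513] dr [0.0008, 0.0032, 0.1745]
dp [-0.2056, 0.4568, 0.1278] dr [0.0008, 0.0032, 0.1745]
```

View pics/w9.png

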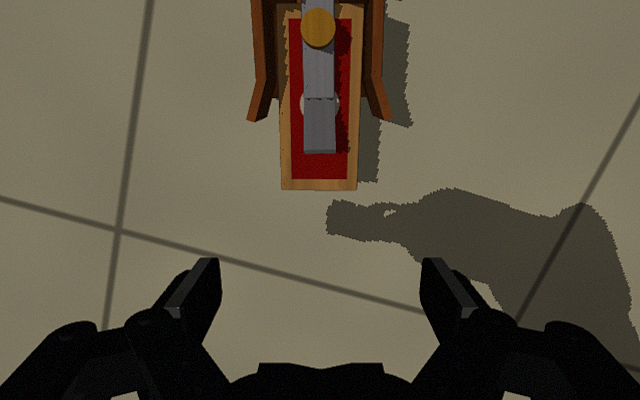

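Red is home and straight, with its rear edge at row 190 as predicted. Next is blue.

play_rows(plan=[{"dp": [-0.024, 0.054, 0.005], "dr": [0, 0, 0.02]}, {"dp": [-0.048, 0.108, 0.01], "dr": [0, 0, 0.04]}, {"dp": [-0.072, 0.162, 0.015], "dr": [0, 0, 0.06]}, {"dp": [-0.096, 0.216, 0.02], "dr": [0, 0, 0.08]}, {"dp": [-0.12, 0.27, 0.03], "dr": [0, 0, 0.1]}, {"dp": [-0.144, 0.324, 0.04], "dr": [0, 0, 0.12]}, {"dp": [-0.168, 0.378, 0.05], "dr": [0, 0, 0.15]}, {"dp": [-0.19, 0.43, 0.05], "dr": [0, 0.003, 0.175]}, {"dp": [-0.206, 0.457, 0.05], "dr": [0, 0.003, 0.175]}, {"dp": [-0.206, 0.457, 0.05], "dr": [0, 0.003, 0.175]}, {"dp": [-0.206, 0.457, 0.05], "dr": [0, 0.003, 0.175]}])

```text
time: 32.45
tcp_pos: [0.4085, -0.2355, 0.2514]
tcp_rot: [-0.001, 0.998, 0.061, 0.0]
wrist_force: [0.2, 0.7, -0.2]
grip_width: 0.0856
gripper_force: 0.0
```

```bash
python3 - <<'E'
from h import *
im=ctrl.grab_frame("wrist");c=ctrl.get_calibration("wrist");cv2.imwrite("pics/w10.png",im[:,:,::-1])
print(plaques(im,c,names=("blue",)))
print(plaques(ctrl.grab_frame("top"),ctrl.get_calibration("top"),names=("blue",)))
P=[.438,-.233,.122];grasp(P,off=.03,zs=(.25,.1735))
E
```

```text
{}
{'blue': [1.296, -0.523, -0.7, 90.507, 59.276]}
dp [-0.0008, 0.0015, 0.0018] dr [-0.0004, -0.0013, 0.0021]
dp [-0.0009, 0.0015, 0.0783] dr [-0.0004, -0.0013, 0.0021]
```

```bash
python3 - <<'E'
from h import *
im=cv2.imread("pics/w10.png");c=ctrl.get_calibration("wrist");hsv=cv2.cvtColor(im,cv2.COLOR_BGR2HSV)
m=((hsv[...,0]>98)&(hsv[...,0]<122)&(hsv[...,1]>150)&(hsv[...,2]>25)).astype(np.uint8);m[250:]=0
k,l,st,ce=cv2.connectedComponentsWithStats(cv2.morphologyEx(m,cv2.MORPH_CLOSE,np.ones((5,5))))
for i in range(1,k):
    if st[i,4]>800:
        h=cv2.convexHull(np.argwhere(l==i)[:,::-1].astype(np.float32))[:,0];P=ray(c,h,.008)[:,:2]*1000
        print(st[i],cv2.minAreaRect(P.astype(np.float32)))
print(proj(c,[.438,-.233,.008]))
E
```

```text
[ 294   90   59  145 6950] ((438.8055725097656, -232.4278106689453), (92.75211334228516, 35.621726989746094), 7.109386444091797)
[[323.84001422 167.84264983]]
```

play_rows(plan=[{"dp": [0, 0.0015, 0.03], "dr": [0, -0.001, 0]}, {"dp": [0, 0.0015, 0.06], "dr": [0, -0.001, 0]}, {"dp": [0, 0.0015, 0.074], "dr": [0, -0.001, 0]}, {"dp": [0, 0.0015, 0.078], "dr": [0, -0.001, 0]}, {"dp": [0, 0.0015, 0.078], "dr": [0, -0.001, 0]}, {"dp": [0, 0.0015, 0.078], "dr": [0, -0.001, 0]}])

```text
time: 33.3
tcp_pos: [0.4093, -0.2382, 0.1751]
tcp_rot: [0.001, 0.998, 0.061, 0.001]
wrist_force: [0.6, -0.6, -0.4]
grip_width: 0.0854
gripper_force: 0.0
```

play_rows(gripper=1, plan=[{"dp": [0, 0, 0], "dr": [0, 0, 0]}, {"dp": [0, 0, 0], "dr": [0, 0, 0]}, {"dp": [0, 0, 0], "dr": [0, 0, 0]}, {"dp": [0, 0, 0], "dr": [0, 0, 0]}, {"dp": [0, 0, 0], "dr": [0, 0, 0]}, {"dp": [0, 0, 0], "dr": [0, 0, 0]}])

```text
time: 34.05
tcp_pos: [0.4091, -0.2382, 0.175]
tcp_rot: [0.001, 0.998, 0.061, 0.001]
wrist_force: [-1.2, 0.7, 5.8]
grip_width: 0.0474
gripper_force: 60.5
```

play_rows(plan=[{"dp": [0, 0, -0.02], "dr": [0, 0, 0]}, {"dp": [0, 0, -0.05], "dr": [0, 0, 0]}, {"dp": [0, 0, -0.1], "dr": [0, 0, 0]}, {"dp": [0, 0, -0.11], "dr": [0, 0, 0]}, {"dp": [0, 0, -0.11], "dr": [0, 0, 0]}, {"dp": [0, 0, -0.11], "dr": [0, 0, 0]}])

```text
time: 34.8
tcp_pos: [0.408, -0.2377, 0.2826]
tcp_rot: [-0.001, 0.998, 0.061, -0.001]
wrist_force: [-0.2, 0.3, -0.8]
grip_width: 0.0474
gripper_force: 61.8
```

```bash
python3 - <<'E'
from h import *
im=held();cv2.imwrite("pics/w11.png",im[:,:,::-1])
ins([(-.125,.28),(-.125,.231)])
E
```

```text
discs [([250, 120, 13, 129, 999], [254.0, 192.0]), ([291, 177, 58, 55, 2407], [320.0, 204.0])]
0.027 [[322.0, 213.0]]
0.032 [[322.0, 202.0]]
0.037 [[322.0, 190.0]]
0.047367314719261706 [ 0.408  -0.2377  0.2825]
-0.125 0.28 dp [0.0503, -0.4741, 0.0032] dr [-0.0018, 0.0014, -0.1747]
-0.125 0.231 dp [0.0504, -0.474, 0.0522] dr [-0.0018, 0.0014, -0.1747]
```

play_rows(plan=[{"dp": [0.006, -0.055, 0], "dr": [0, 0, -0.02]}, {"dp": [0.012, -0.11, 0], "dr": [0, 0, -0.04]}, {"dp": [0.018, -0.165, 0], "dr": [0, 0, -0.06]}, {"dp": [0.024, -0.22, 0], "dr": [0, 0, -0.08]}, {"dp": [0.03, -0.275, 0], "dr": [0, 0, -0.1]}, {"dp": [0.036, -0.33, 0], "dr": [0, 0, -0.12]}, {"dp": [0.042, -0.385, 0], "dr": [0, 0, -0.15]}, {"dp": [0.048, -0.44, 0], "dr": [-0.002, 0, -0.175]}, {"dp": [0.05, -0.474, 0.01], "dr": [-0.002, 0, -0.175]}, {"dp": [0.05, -0.474, 0.04], "dr": [-0.002, 0, -0.175]}, {"dp": [0.05, -0.474, 0.05], "dr": [-0.002, 0, -0.175]}, {"dp": [0.05, -0.474, 0.05], "dr": [-0.002, 0, -0.175]}])

```text
time: 36.35
tcp_pos: [0.4004, 0.2379, 0.233]
tcp_rot: [0.001, 0.989, 0.148, -0.001]
wrist_force: [-0.4, 0.3, 0.1]
grip_width: 0.0472
gripper_force: 61.9
```

play_rows(plan=[{"dp": [0, 0, 0], "dr": [0, 0, 0]}])

```text
time: 36.48
tcp_pos: [0.4013, 0.2383, 0.2345]
tcp_rot: [0.001, 0.989, 0.147, 0.001]
wrist_force: [-1.1, 0.4, -1.0]
grip_width: 0.047
gripper_force: 61.9
```

```bash
python3 - <<'E'
from h import *
s,_=rot();print(s["tcp_pos"])
ins([(-.125,.2305),(-.014,.23)])
E
```

```text
[0.40129646 0.23834509 0.23454995]
-0.125 0.2305 dp [-0.0006, -0.0009, 0.004] dr [0.0028, -0.0014, -0.0008]
-0.014 0.23 dp [0.1104, -0.001, 0.0047] dr [0.0028, -0.0014, -0.0008]
```

play_rows(plan=[{"dp": [0.012, -0.001, 0.0035], "dr": [0.002, -0.002, 0]}, {"dp": [0.028, -0.001, 0.0035], "dr": [0.002, -0.002, 0]}, {"dp": [0.04, -0.001, 0.0035], "dr": [0.002, -0.002, 0]}, {"dp": [0.05, -0.001, 0.0035], "dr": [0.002, -0.002, 0]}, {"dp": [0.06, -0.001, 0.0035], "dr": [0.002, -0.002, 0]}, {"dp": [0.07, -0.001, 0.0035], "dr": [0.002, -0.002, 0]}, {"dp": [0.08, -0.001, 0.0035], "dr": [0.002, -0.002, 0]}, {"dp": [0.09, -0.001, 0.0035], "dr": [0.002, -0.002, 0]}, {"dp": [0.1, -0.001, 0.004], "dr": [0.002, -0.002, 0]}, {"dp": [0.105, -0.001, 0.004], "dr": [0.002, -0.002, 0]}, {"dp": [0.105, -0.001, 0.004], "dr": [0.002, -0.002, 0]}])

```text
time: 37.85
tcp_pos: [0.5017, 0.2704, 0.2301]
tcp_rot: [0.0, 0.989, 0.148, -0.0]
wrist_force: [1.3, 0.4, -1.6]
grip_width: 0.0475
gripper_force: 61.8
```

play_rows(plan=[{"dp": [0.003, 0, 0.0], "dr": [0, 0, 0]}, {"dp": [0.006, 0, 0.0], "dr": [0, 0, 0]}, {"dp": [0.009, 0, 0.0], "dr": [0, 0, 0]}, {"dp": [0.009, 0, 0.0], "dr": [0, 0, 0]}])

```text
time: 38.35
tcp_pos: [0.5089, 0.2727, 0.2294]
tcp_rot: [0.001, 0.989, 0.148, -0.002]
wrist_force: [-4.3, -1.0, -0.4]
grip_width: 0.047
gripper_force: 61.9
```

play_rows(plan=[{"dp": [0.0015, 0, 0.0], "dr": [0, 0, 0]}, {"dp": [0.003, 0, 0.0], "dr": [0, 0, 0]}, {"dp": [0.003, 0, 0.0], "dr": [0, 0, 0]}])

```text
time: 38.72
tcp_pos: [0.5098, 0.2732, 0.2291]
tcp_rot: [0.002, 0.989, 0.148, -0.005]
wrist_force: [-11.3, -5.2, 5.0]
grip_width: 0.0471
gripper_force: 62.6
```

play_rows(gripper=0, plan=[{"dp": [0, 0, 0], "dr": [0, 0, 0]}, {"dp": [0, 0, 0], "dr": [0, 0, 0]}, {"dp": [0, 0, 0], "dr": [0, 0, 0]}, {"dp": [-0.02, 0, -0.01], "dr": [0, 0, 0]}, {"dp": [-0.045, 0, -0.05], "dr": [0, 0, 0]}, {"dp": [-0.045, 0, -0.08], "dr": [0, 0, 0]}, {"dp": [-0.045, 0, -0.08], "dr": [0, 0, 0]}, {"dp": [-0.045, 0, -0.08], "dr": [0, 0, 0]}])

```text
time: 39.72
tcp_pos: [0.4697, 0.2603, 0.3097]
tcp_rot: [0.001, 0.989, 0.148, -0.001]
wrist_force: [1.0, 0.5, 0.3]
grip_width: 0.0852
gripper_force: 0.0
```

```bash
python3 - <<'E'
from h import *
rear(.062,"w12")
s=ctrl.grab_frame("side")[:,:,::-1];cv2.imwrite("pics/s3.png",s)
w=cv2.imread("pics/w12.png")[:240,200:440]
cv2.imwrite("pics/fin.png",np.hstack([cv2.resize(s[220:340,200:320],(400,400),interpolation=cv2.INTER_CUBIC),cv2.resize(w,(400,400))]))
h=cv2.cvtColor(s.copy(),cv2.COLOR_BGR2HSV);m=((h[...,0]>174)|(h[...,0]<6))&(h[...,1]>180)&(h[...,2]>40)
a=np.argwhere(m[110:160,390:420]);print(len(a),a.mean(0),a.max(0))
E
```

```text
[[283.4, 187.1], [359.4, 187.1]]
[(140, array([281, 359])), (148, array([281, 358])), (156, array([282, 358])), (164, array([282, 358])), (172, array([282, 358])), (180, array([283, 358]))] [array([186]), array([186]), array([186])]
23 [25.         17.69565217] [27 21]
```

View pics/fin.png

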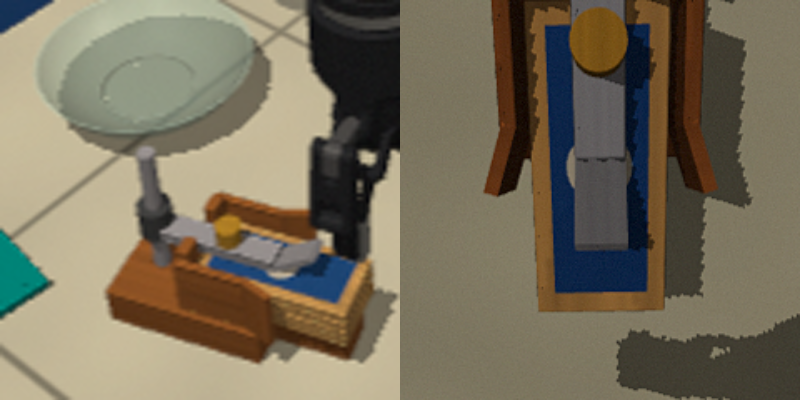

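All four plaques lie in one flat pile under the arm, home at the end stop. The switch is still up. Handing in.

```bash
python3 -c "
from rig import ctrl
print(ctrl.close_job())"
```

```text
the job is handed in; nothing more can be done
None
```

The lamp is on and all four plaques on the counter (red, blue, yellow, terracotta; no green today) are home in one flat pile under the weighted arm. I handed the job in at about 40 s; the hand-in returned no verdict.

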